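# Raise the ratchet prop four clicks and lock it

## Task

Take the ratchet prop's column by its head, raise it until the pawl inside has clicked four times, no more, and let go so that it settles on the fourth notch; do not force it down onto the pawl. Then swing the lock lever all the way over, gently, and leave the loose things round the prop where they are.

Things in the scene. Friction and masses are not known exactly. Their poses are not given: they have to be found in the camera images.
- prop: The ratchet prop, screwed to the bench. Origin on the bench top under the column's axis, z up. Dark foot plate 110 x 165 x 8 (x -55 to 55, y -117 to 48). Grey tower 50 x 46 over the origin; the column slides straight up out of its collar. A shaft runs from the tower along -y, through a bearing block at y -70 (46 high), to the lock lever.
- collar (a point): Centre of the tower's top face, 105 above the bench. In the tower hides a spring pawl, at a height that differs between props: the first click comes after 10 to 40 mm of lift, each next one 8 mm later; six notches. Lifting takes 2 to 5 N, over the 5 mm before each click 3 to 8 N more; at a click it drops by 4 to 12 N within about 3 mm, briefly to nothing.
- column: The steel column with its head; origin coincides with the prop's when lowest, rises with it (stroke 85). It starts lowest, no click made, weighs 0.25 to 0.5 kg. It cannot go down past a clicked notch: let go between two clicks, it sinks slowly, at most 8 mm, and stands on the last notch clicked.
- head (a point): Middle of the top of the column's saddle head, 154 above the bench when lowest; axes are the prop's. The head is an aluminium block 60 (x) x 26 (y) x 26 high below this point, with a lip 12 wide at each x end, 6 higher; grip it across its 26 mm width. Below it a neck 16 in diameter leaves 23 free over the collar.
- lock_knob (a point): Centre of the black ball, 16 in diameter, at the tip of the lock lever. The lever (steel rod 8 in diameter) turns about a shaft along prop y, at x 0, y -93, z 34 in the prop's frame; the ball is 55 from that axis.
- lock (a joint): Angle of the lock lever, rad: 0 open, leaning 0.45 rad from upright toward prop -x; grows as it swings over the top toward prop +x; 0.9 is its stop, locked. It stays where it is left and takes about 2 to 5 N at the ball; a rigid stop ends it.
- flux_jar: Bystander: cream jar with a green lid, 45 in diameter, 30 high; origin under its centre.
- desolder_wick: Bystander: small flat blue reel, 35 x 58 x 8; origin under its centre.
- tester_pen: Bystander: grey pen-shaped tester lying on the bench, 12 x 114 x 12; origin under its centre.

How it is judged:
On the way, in this order (a step that is already met when the one before it is completed fails the run):
1. the column, let go, stands on the pawl with its fourth notch while the lock lever is still open (contact force between tooth4 and pawl_tip above 1 N and contact force between the fingers and column below 0.05 N and linear speed of column below 0.01 m/s and value of joint lock below 0.3 rad), for 0.2 s.
2. the lock lever is swung over to its stop (value of joint lock above 0.78 rad), for 0.2 s.
At the end, for the whole second after the job is handed in: The column stands at rest on the pawl with exactly its fourth notch (four clicks made), and the lock lever is within 0.12 rad of its stop (contact force between tooth4 and pawl_tip above 1 N and linear speed of column below 0.01 m/s and value of joint lock above 0.78 rad); the robot touches nothing.
It fails at once if the column is pressed onto the pawl with more than 30 N (contact force between column and pawl_tip above 30 N).
It fails at once if the lock lever is pushed with more than 40 N (contact force between anything else and lock above 40 N).
It fails at once if a loose thing beside the prop is moved by more than 20 mm (distance of any of flux_jar, desolder_wick, tester_pen from where it was at the start of the episode above 0.02 m).
It also fails if it takes over 72 s, if anything falls off the work surface, if the arm or the gripper's body presses on something with over 40 N, if the wrist force passes 120 N, or if a joint passes its speed limit or range.

## Robot

A 6-joint arm with a two-finger parallel gripper is mounted at the origin on a cart in front of the work surface, level with it; the furniture and walls round the work are solid. World frame = base frame: x ahead of the robot, y to its left, z up, the work surface at z = 0. Lengths are in m, angles in rad, forces in N, time in s.
With the tool pointing down it reaches from about 0.3 to 0.875 m from the base axis. Payload 4.2 kg.
Tool frame: the origin (TCP) lies on the front face of the gripper's body, between the roots of the fingers; the fingertips stand 73 mm ahead of it and the grasp point (between the pads) lies 54 mm ahead of it; z points along the fingers, y is the line along which they close (so a half turn about z gives the same grasp; the last joint's range is limited). The gripper opens to 85 mm and grips with 20 to 120 N. Pads are 22 mm wide; open, the fingers measure 114 mm over their backs; the gripper's body (76 mm by 85 mm) begins 54 mm behind the grasp point. The pads swing forward as they close: fully open they stand 13 mm farther back than shut.
Start: joints at [1.104, 0.32, 1.565, -0, 1.257, -0.02], TCP at [0.248, 0.519, 0.304] pointing down, gripper open.
Joint ranges: [-3.11, 3.11], [-0.84, 2.01], [0.21, 2.61], [-1.34, 4.49], [0.05, 2.63], [-2.56, 2.56]. Speed limits (rad/s): [2.57, 2.57, 3.14, 3.14, 3.14, 3.14].

## Interface

Orientations are given as a unit quaternion [w, x, y, z].
In Python, from cell import robot gives the robot as it stands. The module is installed in compiled form; this text tells all that it offers.
- The arm moves only by the tool move_arm, never from a script. Its argument "deltas" is a list of rows, each a list of 5 numbers: the shift along the tool's x, y, z in mm, then the turn about the tool's z in rad, then the opening, from 0 (shut) to 1 (fully open). In form: [[x, y, z, spin, gripper], ...]. A call has 1 to 5 rows; each row shifts and turns the commanded pose from where the row before left it, along the tool's axes as they then stand; what a row does not reach is not made up. A row lasts 1/10 s, in which the tool goes at most 50 mm and 8.59 degrees, less where a joint would pass 70% of its speed; a pose out of reach is approached as far as the arm can. A call with a gripper value outside its range is refused whole. The fingers move at their own pace and stop on an object; the grip force is fixed at half the most. Time passes only in rows, so rows that do not move let the fingers close. It gives the time, the measured TCP pose, the force, the opening and the grip force at its end, in the units of the state.
- robot.observe(): the state, without advancing time (a new reading comes with each control period).
- robot.get_image(name): name is "scene" or "top"; returns the picture (480x640x3 uint8, red, green, blue); there is no depth.
- robot.camera_model(name): a dict with "fx", "fy", "cx", "cy" (pixels), "position" and "rotation" of the camera in the world. Camera axes: x right, y down, z forward; pixel columns grow to the right and rows downward; lengths in m; the calibration is good to about 2 mm. A picture is of the moment at which its call begins. camera_model takes no time and is no camera call.
- robot.job_done(): hands the job in; it is judged then, once.
The state is a dict: "time": time; "qpos": joint angles; "dq": joint speeds; "tau": joint torques, N m; "ee_pos": TCP position; "eef_rot": TCP orientation; "contact_force": force on the tool from outside, world axes, zero at the start; "ft_torque": the same for the moment, N m; "width": finger opening in m; "grip_force": force on a finger pad.
Only numpy, scipy, OpenCV 4.12 (cv2) and the standard library are available. Lean on these libraries where they do the work, as an engineer would, in place of code of your own. Each camera call takes 0.05 s, during which the arm holds its last target. There are 200 camera calls.

## Working session

There is one attempt and no reset: what is moved stays moved. The work goes in short steps, Python scripts to look and compute and a tool call to move; the robot and the scene stay as the last step left them, time stands still between calls to the robot, and variables do not carry over. Pictures are saved under pics/ and viewed, at most 10 in all, crops included, and the job is handed in when it is done.

Besides the shell and the picture viewer there is one more tool, called after "Call:" as a command line: name --pt "numbers of a row" for each row, then --argument value for the rest. move_arm: Moves the arm, as the interface text tells. Its arguments: {"type":"object","properties":{"deltas":{"type":"array","items":{"type":"array","items":{"type":"number"}}}},"required":["deltas"]}

```bash
mkdir -p pics
cat > h.py <<'E'
import numpy as np,cv2
from cell import robot
def snap(n,f,crop=None,s=1):
    im=robot.get_image(n)[:,:,::-1]
    if crop: x0,y0,x1,y1=crop; im=im[y0:y1,x0:x1]
    cv2.imwrite('pics/'+f,cv2.resize(im,None,fx=s,fy=s,interpolation=cv2.INTER_CUBIC))
def ray(n,u,v,z):
    c=robot.camera_model(n);R=np.array(c['rotation']);p=np.array(c['position'])
    d=R@np.array([(u-c['cx'])/c['fx'],(v-c['cy'])/c['fy'],1]);return p+d*(z-p[2])/d[2]
def proj(n,P):
    c=robot.camera_model(n);q=np.array(c['rotation']).T@(np.array(P)-np.array(c['position']))
    return c['fx']*q[0]/q[2]+c['cx'],c['fy']*q[1]/q[2]+c['cy']
E
python3 - <<'E'
from h import *
snap('scene','s0.png');snap('top','t0.png')
for n in('scene','top'):
    print(robot.camera_model(n))
print(robot.observe())
E
```

```text
{'fx': 551.560023209058, 'fy': 551.560023209058, 'cx': 317.0684205335845, 'cy': 240.03085715596185, 'position': array([-0.08996205,  0.34569746,  0.51586845]), 'rotation': array([ 0.26701118, -0.448169  ,  0.73078133, -0.44023655])}
{'fx': 454.12418190669354, 'fy': 454.12418190669354, 'cx': 318.612684497206, 'cy': 240.33035909358708, 'position': array([ 0.40845852, -0.00804964,  0.95570581]), 'rotation': array([ 0.07055617, -0.69986422,  0.70802228, -0.06258071])}
{'time': 0.1, 'qpos': array([ 1.10400384e+00,  3.20221809e-01,  1.56550514e+00, -2.46734873e-05,
        1.25740083e+00, -1.99326989e-02]), 'dq': array([-0.0004953 , -0.00064414, -0.00173875,  0.00026488, -0.00119623,
       -0.00047354]), 'tau': array([ 2.95845450e-03, -4.16410446e+01, -2.34703875e+01,  2.52080861e-05,
        4.95440720e-03, -1.27761631e-06]), 'ee_pos': array([0.24831636, 0.51829384, 0.30318993]), 'eef_rot': array([-1.73570634e-04,  2.21571776e-01,  9.75143763e-01, -7.47773011e-04]), 'contact_force': array([0.22103093, 0.05363676, 0.26442999]), 'ft_torque': array([ 0.06146589, -0.00720157,  0.01292915]), 'grip_force': 0.0, 'width': 0.08555424215172963}
```

View pics/t0.png

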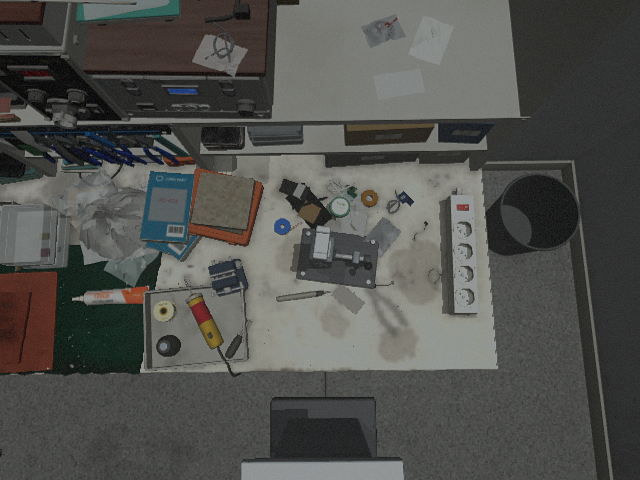

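View pics/s0.png

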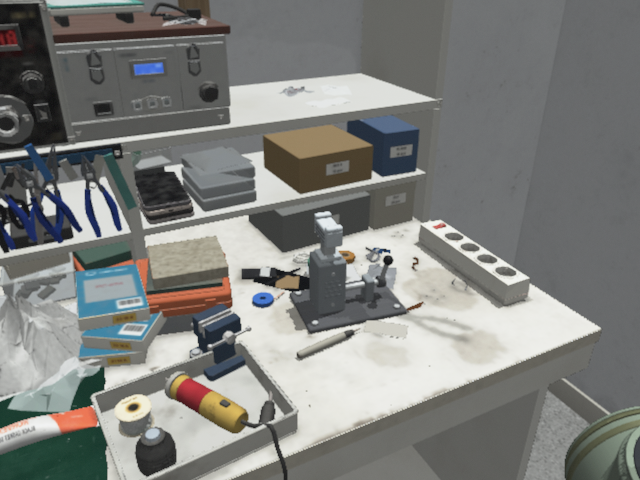

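The prop stands at about top (335,258), with the head at (322,240) and the shaft running right to the lever at about (367,258). The jar is near (340,205), the reel near (283,227) and the pen near (302,296). I'll enlarge both views.

```bash
sed -i "s/np.array(c\['rotation'\])/Rq(c['rotation'])/; " h.py; sed -i "2a from scipy.spatial.transform import Rotation\ndef Rq(q): return Rotation.from_quat([q[1],q[2],q[3],q[0]]).as_matrix()" h.py
python3 - <<'E'
from h import *
snap('scene','s1.png',(230,190,430,340),4);snap('top','t1.png',(265,170,425,290),5)
E
```

```text
(no output)
```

View pics/t1.png

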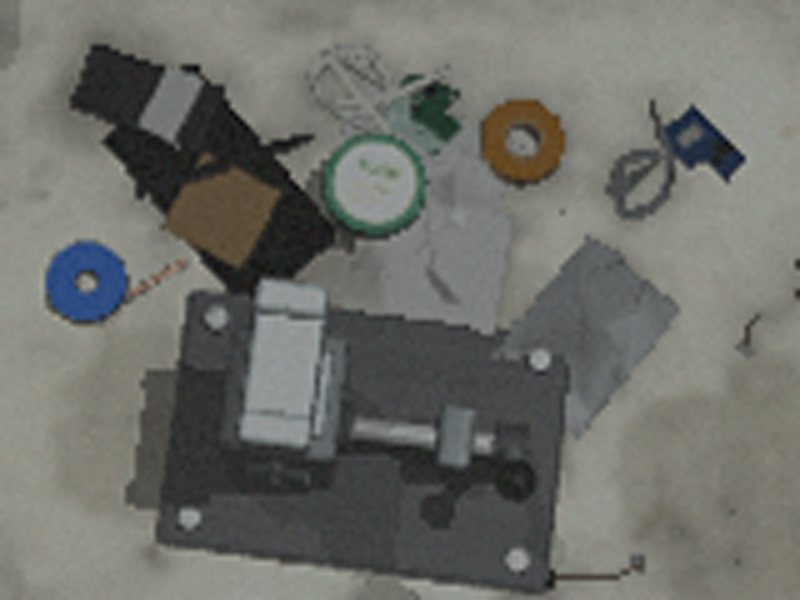

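View pics/s1.png

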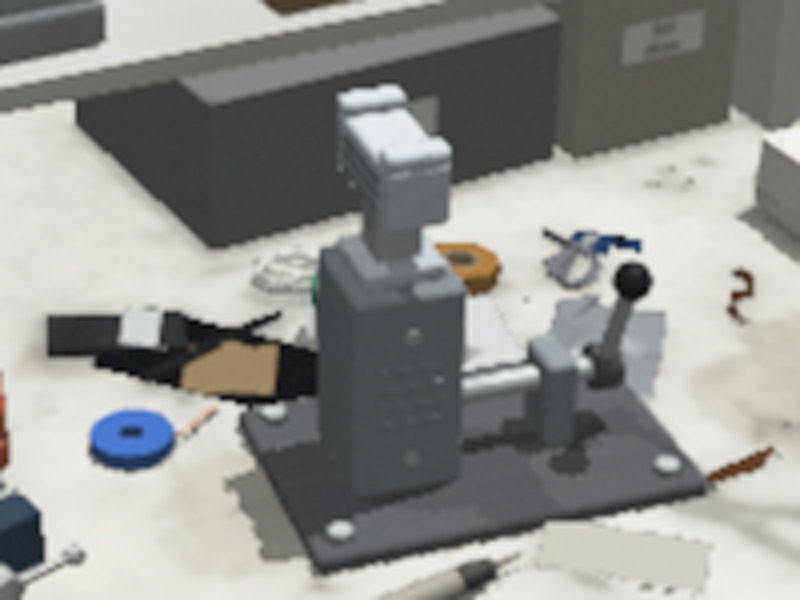

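```bash
cat > fit.py <<'E'
from h import *
from scipy.optimize import least_squares
T=lambda u,v:(265+u/5,170+v/5); S=lambda u,v:(230+u/4,190+v/4)
obs=[('top',T(188,292),(55,48,8)),('top',T(158,542),(-55,48,8)),('top',T(550,592),(-55,-117,8)),('top',T(568,362),(55,-117,8)),
('top',T(514,480),(-23.9,-93,83.5)),('scene',S(632,281),(-23.9,-93,83.5)),('scene',S(320,570),(-55,48,4)),('scene',S(240,420),(55,48,8)),('scene',S(710,490),(-55,-117,8)),
('top',T(292,281),(30,0,160)),('top',T(276,446),(-30,0,160)),('scene',S(372,92),(30,0,160)),('scene',S(415,150),(-30,0,160))]
def W(p,P): 
    c,s=np.cos(p[2]),np.sin(p[2]);P=np.array(P)/1000
    return np.array([p[0]+c*P[0]-s*P[1],p[1]+s*P[0]+c*P[1],P[2]])
f=lambda p:np.concatenate([np.array(proj(n,W(p,P)))-uv for n,uv,P in obs])
r=least_squares(f,[.37,0,0],loss='soft_l1');print(r.x);print(f(r.x).reshape(-1,2).round(1))
for n,P in [('head',(0,0,154)),('knob0',(-23.9,-93,83.5)),('knobend',(23.9,-93,83.5))]:print(n,W(r.x,P))
print('jar',ray('top',*T(375,187),.03),'reel',ray('top',*T(87,282),.008),'pen',ray('top',277,300,.006),ray('top',329,292,.006))
print('shelf edges z.2-.3',ray('top',300,125,.3),ray('top',300,155,.15))
E
python3 fit.py
```

```text
[ 0.55565054 -0.0049026  -0.13097905]
[[ 0.1 -0.3]
 [-0.6  0.7]
 [-0.4  0.1]
 [ 1.1 -5.4]
 [ 0.3  1.8]
 [ 0.7  1. ]
 [-0.3 -0.2]
 [-1.8 -3.1]
 [ 0.4 -3.4]
 [ 0.1  0.4]
 [-0.7  0.2]
 [-1.8 -1.9]
 [ 1.7  0.3]]
head [ 0.55565054 -0.0049026   0.154     ]
knob0 [ 0.51980901 -0.09398455  0.0835    ]
knobend [ 0.56719957 -0.10022746  0.0835    ]
jar [ 0.65510837 -0.04420771  0.03      ] reel [0.62070534 0.07889123 0.008     ] pen [0.46455554 0.0896044  0.006     ] [ 0.47990221 -0.01874084  0.006     ]
shelf edges z.2-.3 [0.71547595 0.02559932 0.3       ] [0.72554186 0.03346176 0.15      ]
```

Call:
move_arm --pt "0 0 0 -0.105 1" --pt "0 0 0 -0.105 1" --pt "0 0 0 -0.106 1" --pt "-15 -20 0 0 1" --pt "-25 -32 0 0 1"

```text
time: 0.7
ee_pos: [0.2809, 0.4624, 0.3034]
eef_rot: [-0.0, 0.064, 0.998, 0.0]
contact_force: [1.4, -0.7, -0.3]
width: 0.0859
grip_force: 0.0
```

Call:
move_arm --pt "-25 -32 0 0 1" --pt "-25 -32 0 0 1" --pt "-25 -32 0 0 1" --pt "-25 -32 0 0 1" --pt "-25 -32 0 0 1"

```text
time: 1.2
ee_pos: [0.3849, 0.2853, 0.3039]
eef_rot: [0.0, 0.065, 0.998, 0.0]
contact_force: [0.1, 0.8, -0.0]
width: 0.0852
grip_force: 0.0
```

Call:
move_arm --pt "-25 -32 0 0 1" --pt "-25 -32 0 0 1" --pt "-25 -32 0 0 1" --pt "-25 -32 0 0 1" --pt "-20 -25 0 0 1"

```text
time: 1.7
ee_pos: [0.4841, 0.1175, 0.3039]
eef_rot: [0.0, 0.066, 0.998, -0.0]
contact_force: [1.6, -0.6, -0.1]
width: 0.0855
grip_force: 0.0
```

```bash
cat >> h.py <<'E'
def st(tgt=None):
    o=robot.observe();R=Rq(o['eef_rot'])
    print('t',round(o['time'],2),'p',o['ee_pos'].round(4),'yaw_y',np.arctan2(R[1,1],R[0,1]).round(3),'z',R[:,2].round(3),'F',o['contact_force'].round(2),'w',round(o['width'],4),'g',round(o['grip_force'],1))
    if tgt is not None: print('tool delta mm',((R.T@(np.array(tgt)-o['ee_pos']))*1000).round(1),'spin for prop y',(np.arctan2(R[1,1],R[0,1])-(np.pi/2-.131)).round(3))
E
python3 -c "
from h import *
st([.5557,-.0049,.195])"
```

```text
t 1.7 p [0.4841 0.1175 0.3039] yaw_y 1.439 z [ 0. -0. -1.] F [ 1.61 -0.56 -0.09] w 0.0855 g 0.0
tool delta mm [ -87.  -111.9  108.9] spin for prop y -0.001
```

Call:
move_arm --pt "-25 -32 0 0 1" --pt "-25 -32 0 0 1" --pt "-25 -32 0 0 1" --pt "-12 -16 0 0 1" --pt "0 0 30 0 1"

```text
time: 2.2
ee_pos: [0.5584, -0.0055, 0.2768]
eef_rot: [0.005, 0.067, 0.998, -0.0]
contact_force: [1.0, 1.1, -0.3]
width: 0.0849
grip_force: 0.0
```

Run:
```python
from h import *
st([.5557,-.0049,.195])
a=robot.get_image('scene')[:,:,::-1][120:320,240:420];b=robot.get_image('top')[:,:,::-1][170:290,265:425]
cv2.imwrite('pics/c1.png',np.hstack([cv2.resize(a,(396,440)),cv2.resize(b,(400,440))]))
```

```text
t 2.2 p [ 0.5584 -0.0055  0.2768] yaw_y 1.437 z [ 0.01  -0.001 -1.   ] F [ 0.96  1.07 -0.27] w 0.0849 g 0.0
tool delta mm [ 3.6  0.2 81.7] spin for prop y -0.003
```

View pics/c1.png

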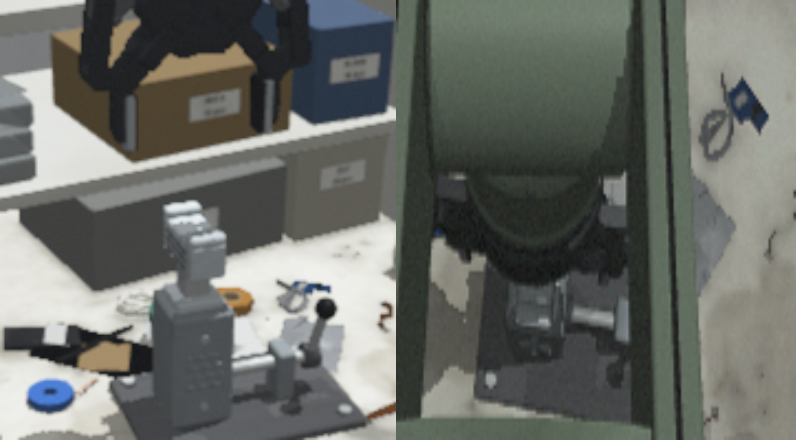

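The open fingers straddle the head (scene crop, about (195,110)), centred within a few mm. Going down.

Call:
move_arm --pt "2 0 25 0 1" --pt "1 0 25 0 1" --pt "0 0 20 0 1" --pt "0 0 8 0 1" --pt "0 0 0 0 1"

```text
time: 2.8
ee_pos: [0.5517, -0.0021, 0.1956]
eef_rot: [-0.001, 0.065, 0.998, 0.0]
contact_force: [0.8, -0.2, -0.5]
width: 0.0855
grip_force: 0.0
```

Run:
```python
from h import *
st([.5557,-.0049,.195])
snap('scene','c2.png',(280,170,400,280),5)
```

```text
t 2.8 p [ 0.5517 -0.0021  0.1956] yaw_y 1.441 z [-0.002  0.    -1.   ] F [ 0.77 -0.2  -0.53] w 0.0855 g 0.0
tool delta mm [-4.3 -2.3  0.6] spin for prop y 0.001
```

View pics/c2.png

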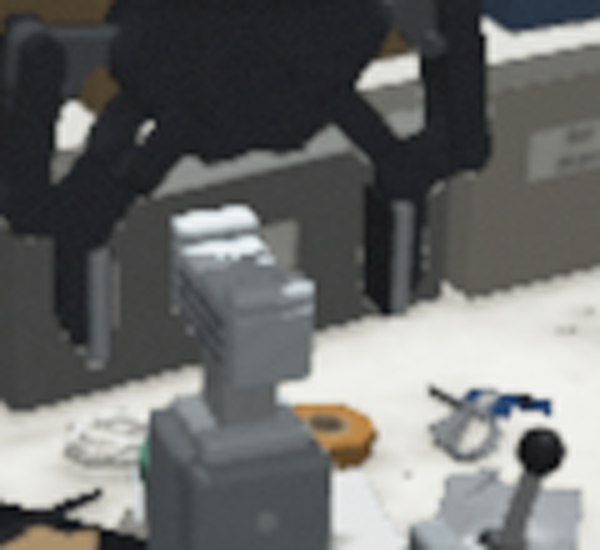

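Run:
```python
from h import *
q=lambda P:((np.array(proj('scene',P))-[280,170])*5).round()
R=Rq(robot.observe()['eef_rot']);p=robot.observe()['ee_pos']
for y in(-.0428,.0428):print(q(p+R@[0,y,.060]))
print(q([.5557,-.0049,.154]),q([.5557,-.0049,.105]))
```

```text
[369. 301.]
[100. 345.]
[240. 264.] [238. 408.]
```

Call:
move_arm --pt "-4 -2 0 0 1" --pt "0 0 0 0 0.6" --pt "0 0 0 0 0.4" --pt "0 0 0 0 0.35" --pt "0 0 0 0 0.35"

```text
time: 3.35
ee_pos: [0.5558, -0.005, 0.1961]
eef_rot: [0.0, 0.065, 0.998, 0.0]
contact_force: [0.1, -0.2, 0.3]
width: 0.0301
grip_force: 0.0
```

```bash
python3 -c "
from h import *
st([.5557,-.0049,.195])"
```

```text
t 3.35 p [ 0.5558 -0.005   0.1961] yaw_y 1.44 z [ 0.  0. -1.] F [ 0.08 -0.2   0.3 ] w 0.0301 g 0.0
tool delta mm [0.1 0.1 1.1] spin for prop y 0.0
```

Call:
move_arm --pt "0 0 0 0 0.3" --pt "0 0 0 0 0.25" --pt "0 0 0 0 0.2" --pt "0 0 0 0 0.2" --pt "0 0 0 0 0.2"

```text
time: 3.85
ee_pos: [0.5558, -0.0048, 0.1962]
eef_rot: [0.0, 0.066, 0.998, 0.0]
contact_force: [-2.0, 1.2, 4.4]
width: 0.0253
grip_force: 59.4
```

Call:
move_arm --pt "0 0 -1 0 0.2" --pt "0 0 -1 0 0.2" --pt "0 0 -1 0 0.2" --pt "0 0 -1 0 0.2" --pt "0 0 0 0 0.2"

```text
time: 4.35
ee_pos: [0.5558, -0.0048, 0.1997]
eef_rot: [-0.0, 0.065, 0.998, 0.0]
contact_force: [1.1, 2.0, -3.9]
width: 0.0252
grip_force: 59.0
```

Call:
move_arm --pt "0 0 -1 0 0.2" --pt "0 0 0 0 0.2"

```text
time: 4.55
ee_pos: [0.5558, -0.0049, 0.201]
eef_rot: [-0.0, 0.065, 0.998, 0.0]
contact_force: [1.4, 1.7, -4.0]
width: 0.0253
grip_force: 59.1
```

Call:
move_arm --pt "0 0 -1 0 0.2" --pt "0 0 0 0 0.2"

```text
time: 4.75
ee_pos: [0.5558, -0.0048, 0.2021]
eef_rot: [0.0, 0.065, 0.998, 0.0]
contact_force: [1.5, 3.6, -3.1]
width: 0.0252
grip_force: 59.1
```

Call:
move_arm --pt "0 0 -1 0 0.2" --pt "0 0 0 0 0.2"

```text
time: 4.95
ee_pos: [0.5558, -0.0049, 0.2027]
eef_rot: [-0.0, 0.065, 0.998, 0.0]
contact_force: [1.8, 3.3, -6.4]
width: 0.025
grip_force: 59.3
```

Call:
move_arm --pt "0 0 -1 0 0.2" --pt "0 0 0 0 0.2"

```text
time: 5.15
ee_pos: [0.5558, -0.0049, 0.2033]
eef_rot: [-0.0, 0.065, 0.998, 0.0]
contact_force: [3.1, 3.6, -10.9]
width: 0.0249
grip_force: 59.5
```

Call:
move_arm --pt "0 0 -1 0 0.2" --pt "0 0 0 0 0.2"

```text
time: 5.35
ee_pos: [0.5558, -0.0049, 0.2043]
eef_rot: [-0.0, 0.065, 0.998, 0.0]
contact_force: [3.2, 3.2, -10.8]
width: 0.0253
grip_force: 60.0
```

Call:
move_arm --pt "0 0 -1 0 0.2" --pt "0 0 0 0 0.2"

```text
time: 5.55
ee_pos: [0.5558, -0.0049, 0.2052]
eef_rot: [-0.0, 0.065, 0.998, 0.0]
contact_force: [4.0, 4.2, -10.8]
width: 0.0253
grip_force: 60.0
```

Call:
move_arm --pt "0 0 -1 0 0.2" --pt "0 0 0 0 0.2"

```text
time: 5.75
ee_pos: [0.5558, -0.0049, 0.2061]
eef_rot: [-0.0, 0.065, 0.998, 0.0]
contact_force: [3.6, 2.1, -11.2]
width: 0.0251
grip_force: 60.3
```

Call:
move_arm --pt "0 0 -1 0 0.2" --pt "0 0 0 0 0.2"

```text
time: 5.95
ee_pos: [0.5558, -0.0049, 0.2083]
eef_rot: [-0.0, 0.065, 0.998, 0.0]
contact_force: [1.2, 2.8, -3.7]
width: 0.0254
grip_force: 61.4
```

Call:
move_arm --pt "0 0 -1 0 0.2" --pt "0 0 0 0 0.2"

```text
time: 6.15
ee_pos: [0.5558, -0.0049, 0.2094]
eef_rot: [0.0, 0.065, 0.998, 0.0]
contact_force: [1.2, 4.0, -3.5]
width: 0.025
grip_force: 61.4
```

Call:
move_arm --pt "0 0 -1 0 0.2" --pt "0 0 0 0 0.2"

```text
time: 6.35
ee_pos: [0.5558, -0.0049, 0.2102]
eef_rot: [0.0, 0.065, 0.998, 0.0]
contact_force: [1.3, 5.2, -3.8]
width: 0.0251
grip_force: 61.4
```

Call:
move_arm --pt "0 0 -1 0 0.2" --pt "0 0 0 0 0.2"

```text
time: 6.55
ee_pos: [0.5558, -0.0049, 0.2107]
eef_rot: [-0.0, 0.065, 0.998, 0.0]
contact_force: [2.4, 4.2, -6.1]
width: 0.0253
grip_force: 60.9
```

First click at z≈0.207. The next are expected near 0.215, 0.223 and 0.231.

Call:
move_arm --pt "0 0 -1 0 0.2" --pt "0 0 -1 0 0.2" --pt "0 0 -1 0 0.2" --pt "0 0 0 0 0.2"

```text
time: 6.95
ee_pos: [0.5558, -0.0049, 0.2127]
eef_rot: [-0.0, 0.065, 0.998, 0.0]
contact_force: [3.4, 4.9, -10.5]
width: 0.0249
grip_force: 60.4
```

Call:
move_arm --pt "0 0 -1 0 0.2" --pt "0 0 0 0 0.2"

```text
time: 7.15
ee_pos: [0.5558, -0.0048, 0.2137]
eef_rot: [-0.0, 0.065, 0.998, 0.0]
contact_force: [3.8, 3.8, -9.9]
width: 0.025
grip_force: 60.4
```

Call:
move_arm --pt "0 0 -1 0 0.2" --pt "0 0 0 0 0.2"

```text
time: 7.35
ee_pos: [0.5558, -0.0049, 0.2147]
eef_rot: [-0.0, 0.065, 0.998, 0.0]
contact_force: [3.0, 4.2, -10.2]
width: 0.0255
grip_force: 60.8
```

Call:
move_arm --pt "0 0 -1 0 0.2" --pt "0 0 0 0 0.2"

```text
time: 7.55
ee_pos: [0.5558, -0.0049, 0.2169]
eef_rot: [-0.0, 0.065, 0.998, 0.0]
contact_force: [1.7, 4.1, -3.9]
width: 0.0249
grip_force: 61.4
```

Call:
move_arm --pt "0 0 -1 0 0.2" --pt "0 0 0 0 0.2"

```text
time: 7.75
ee_pos: [0.5558, -0.0049, 0.2181]
eef_rot: [0.0, 0.065, 0.998, 0.0]
contact_force: [1.8, 5.2, -3.4]
width: 0.0249
grip_force: 61.4
```

Call:
move_arm --pt "0 0 -1 0 0.2" --pt "0 0 -1 0 0.2" --pt "0 0 0 0 0.2"

```text
time: 8.05
ee_pos: [0.5558, -0.0049, 0.2193]
eef_rot: [-0.0, 0.065, 0.998, 0.0]
contact_force: [3.1, 6.6, -8.4]
width: 0.0249
grip_force: 60.6
```

Call:
move_arm --pt "0 0 -1 0 0.2" --pt "0 0 0 0 0.2"

```text
time: 8.25
ee_pos: [0.5558, -0.0049, 0.22]
eef_rot: [-0.0, 0.065, 0.998, 0.0]
contact_force: [3.4, 5.5, -10.3]
width: 0.0252
grip_force: 60.4
```

Call:
move_arm --pt "0 0 -1 0 0.2" --pt "0 0 0 0 0.2"

```text
time: 8.45
ee_pos: [0.5558, -0.0049, 0.2208]
eef_rot: [-0.0, 0.065, 0.998, 0.0]
contact_force: [4.3, 4.5, -10.3]
width: 0.0251
grip_force: 60.3
```

Call:
move_arm --pt "0 0 -1 0 0.2" --pt "0 0 0 0 0.2"

```text
time: 8.65
ee_pos: [0.5558, -0.0049, 0.2217]
eef_rot: [-0.0, 0.065, 0.998, 0.0]
contact_force: [4.1, 4.6, -10.7]
width: 0.0253
grip_force: 60.4
```

Call:
move_arm --pt "0 0 -1 0 0.2" --pt "0 0 0 0 0.2"

```text
time: 8.85
ee_pos: [0.5558, -0.0049, 0.2231]
eef_rot: [-0.0, 0.065, 0.998, 0.0]
contact_force: [2.0, 5.0, -7.0]
width: 0.0253
grip_force: 61.0
```

Call:
move_arm --pt "0 0 -1 0 0.2" --pt "0 0 0 0 0.2"

```text
time: 9.05
ee_pos: [0.5558, -0.0049, 0.225]
eef_rot: [-0.0, 0.065, 0.998, 0.0]
contact_force: [2.1, 4.5, -4.0]
width: 0.0251
grip_force: 61.4
```

Call:
move_arm --pt "0 0 -1 0 0.2" --pt "0 0 -1 0 0.2" --pt "0 0 -1 0 0.2" --pt "0 0 0 0 0.2"

```text
time: 9.45
ee_pos: [0.5558, -0.0049, 0.2272]
eef_rot: [-0.0, 0.065, 0.998, 0.0]
contact_force: [2.7, 4.8, -8.5]
width: 0.0252
grip_force: 60.6
```

Call:
move_arm --pt "0 0 -1 0 0.2" --pt "0 0 -1 0 0.2" --pt "0 0 0 0 0.2"

```text
time: 9.75
ee_pos: [0.5558, -0.0049, 0.2288]
eef_rot: [-0.0, 0.065, 0.998, 0.0]
contact_force: [4.5, 4.9, -10.7]
width: 0.0251
grip_force: 60.4
```

Call:
move_arm --pt "0 0 -1 0 0.2" --pt "0 0 0 0 0.2"

```text
time: 9.95
ee_pos: [0.5558, -0.0049, 0.2294]
eef_rot: [-0.0, 0.065, 0.998, 0.0]
contact_force: [4.5, 5.2, -12.5]
width: 0.0252
grip_force: 60.0
```

Call:
move_arm --pt "0 0 -1 0 0.2" --pt "0 0 0 0 0.2"

```text
time: 10.15
ee_pos: [0.5558, -0.0049, 0.2304]
eef_rot: [-0.001, 0.065, 0.998, 0.0]
contact_force: [4.6, 4.7, -11.8]
width: 0.025
grip_force: 60.2
```

Call:
move_arm --pt "0 0 -1 0 0.2" --pt "0 0 0 0 0.2"

```text
time: 10.35
ee_pos: [0.5558, -0.0049, 0.2328]
eef_rot: [-0.0, 0.065, 0.998, 0.0]
contact_force: [2.3, 5.4, -4.7]
width: 0.0253
grip_force: 61.4
```

Fourth click at ≈0.231. Letting go.

Call:
move_arm --pt "0 0 0 0 0.33" --pt "0 0 0 0 0.4" --pt "0 0 0 0 0.5" --pt "0 0 0 0 0.6" --pt "0 0 0 0 0.7"

```text
time: 10.85
ee_pos: [0.5558, -0.0053, 0.2332]
eef_rot: [0.0, 0.065, 0.998, -0.0]
contact_force: [-0.2, 0.1, 0.4]
width: 0.0595
grip_force: 0.0
```

Call:
move_arm --pt "0 0 0 0 0.8" --pt "0 0 0 0 0.8" --pt "0 0 0 0 0.8" --pt "0 0 0 0 0.8" --pt "0 0 0 0 0.8"

```text
time: 11.35
ee_pos: [0.5558, -0.005, 0.2329]
eef_rot: [-0.0, 0.065, 0.998, 0.0]
contact_force: [0.4, -0.0, 1.3]
width: 0.0683
grip_force: 0.0
```

Call:
move_arm --pt "0 0 -20 0 0.8" --pt "0 0 -30 0 0.8" --pt "0 0 -30 0 0.8" --pt "0 0 0 0 0.8" --pt "0 0 0 0 0.8"

```text
time: 11.85
ee_pos: [0.5558, -0.005, 0.3133]
eef_rot: [0.001, 0.065, 0.998, 0.0]
contact_force: [0.1, 0.2, -0.7]
width: 0.0684
grip_force: 0.0
```

Run:
```python
from h import *
st()
snap('scene','c3.png',(270,170,410,290),5)
q=lambda P:((np.array(proj('scene',P))-[270,170])*5).round()
for h in(24,32,40): print(h,'lift? head', q([.5557,-.0049,.154+h/1000]))
```

```text
t 11.85 p [ 0.5558 -0.005   0.3133] yaw_y 1.44 z [ 0.001  0.    -1.   ] F [ 0.15  0.18 -0.7 ] w 0.0684 g 0.0
24 lift? head [291. 190.]
32 lift? head [292. 165.]
40 lift? head [292. 140.]
```

View pics/c3.png

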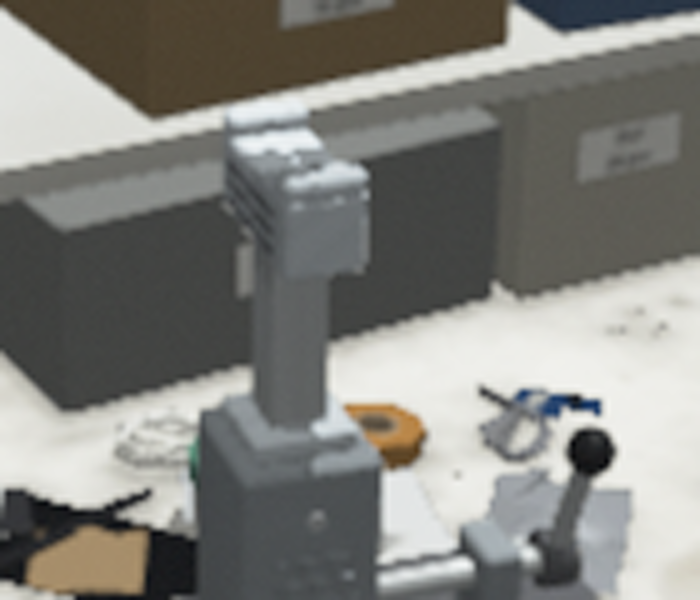

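The head centre at (293,155) means about 35 mm of lift, so it stands on notch four. Next I go to the -x side of the ball with the fingers shut.

Call:
move_arm --pt "12 -23 0 0 0" --pt "25 -35 0 0 0" --pt "25 -35 0 0 0" --pt "0 0 0 0 0" --pt "0 0 30 0 0"

```text
time: 12.4
ee_pos: [0.4834, -0.09, 0.2849]
eef_rot: [0.004, 0.066, 0.998, -0.0]
contact_force: [1.3, 0.1, -0.9]
width: -0.0001
grip_force: 0.0
```

Call:
move_arm --pt "0 0 30 0 0" --pt "0 0 30 0 0" --pt "0 0 30 0 0" --pt "0 0 15 0 0" --pt "0 0 0 0 0"

```text
time: 12.9
ee_pos: [0.4807, -0.0882, 0.1748]
eef_rot: [-0.004, 0.065, 0.998, 0.001]
contact_force: [0.9, 1.0, 0.3]
width: -0.0002
grip_force: 0.0
```

Run:
```python
from h import *
st([.4821,-.0890,.149])
snap('scene','c4.png',(300,150,420,270),5)
```

```text
t 12.9 p [ 0.4807 -0.0882  0.1748] yaw_y 1.44 z [-0.007  0.002 -1.   ] F [0.86 1.04 0.31] w -0.0002 g 0.0
tool delta mm [-1.6 -0.6 25.7] spin for prop y 0.0
```

View pics/c4.png

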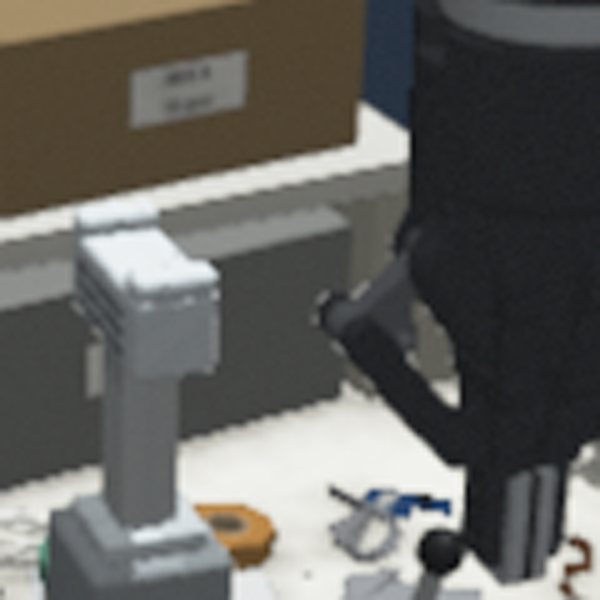

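The shut fingers are beside the ball (438,548) on its -x side, and the knuckle clears the head. Going down the last bit and then pushing.

Call:
move_arm --pt "-1 0 13 0 0" --pt "0 0 12 0 0" --pt "0 0 0 0 0" --pt "-4 0 0 0 0" --pt "-4 0 0 0 0"

```text
time: 13.45
ee_pos: [0.4922, -0.0904, 0.154]
eef_rot: [0.001, 0.065, 0.998, -0.0]
contact_force: [-0.2, -0.5, 1.3]
width: 0.0002
grip_force: 0.0
```

Call:
move_arm --pt "-2 0 0 0 0" --pt "-2 0 0 0 0" --pt "-2 0 0 0 0" --pt "-2 0 0 0 0" --pt "-2 0 0 0 0"

```text
time: 13.95
ee_pos: [0.5012, -0.0916, 0.1529]
eef_rot: [0.0, 0.065, 0.998, 0.0]
contact_force: [-0.1, 0.5, -0.3]
width: -0.0005
grip_force: 0.0
```

Call:
move_arm --pt "-2 0 0 0 0" --pt "-2 0 0 0 0" --pt "-2 0 0 0 0" --pt "-2 0 0 0 0" --pt "-2 0 0 0 0"

```text
time: 14.45
ee_pos: [0.5107, -0.0928, 0.1528]
eef_rot: [-0.0, 0.065, 0.998, 0.0]
contact_force: [-3.1, 0.5, 1.6]
width: -0.0001
grip_force: 1.3
```

Call:
move_arm --pt "-2 0 0 0 0" --pt "-2 0 0 0 0" --pt "-2 0 0 0 0" --pt "-2 0 0 0 0" --pt "-2 0 0 0 0"

```text
time: 14.95
ee_pos: [0.5211, -0.0942, 0.1529]
eef_rot: [0.0, 0.065, 0.998, 0.0]
contact_force: [-2.8, 0.8, 1.2]
width: 0.0002
grip_force: 1.0
```

```bash
cat >> h.py <<'E'
def px():
    p=robot.observe()['ee_pos'];d=p[:2]-[.5557,-.0049];c,s=np.cos(.131),-np.sin(.131)
    print('prop xy',(np.array([c*d[0]+s*d[1],-s*d[0]+c*d[1]])*1000).round(1))
E
python3 -c "
from h import *
st();px()"
```

```text
t 14.95 p [ 0.5211 -0.0942  0.1529] yaw_y 1.44 z [ 0.  0. -1.] F [-2.78  0.82  1.19] w 0.0002 g 1.0
prop xy [-22.6 -93.1]
```

Call:
move_arm --pt "-2 0 0 0 0" --pt "-2 0 0 0 0" --pt "-2 0 0 0 0" --pt "-2 0 0 0 0" --pt "-2 0 0 0 0"

```text
time: 15.45
ee_pos: [0.531, -0.0955, 0.1529]
eef_rot: [0.0, 0.065, 0.998, 0.0]
contact_force: [-1.5, -0.0, 1.1]
width: 0.0002
grip_force: 0.8
```

Call:
move_arm --pt "-2 0 1 0 0" --pt "-2 0 1 0 0" --pt "-2 0 1 0 0" --pt "-1 0 0 0 0" --pt "-1 0 0 0 0"

```text
time: 15.95
ee_pos: [0.5386, -0.0965, 0.1496]
eef_rot: [-0.0, 0.065, 0.998, 0.0]
contact_force: [-1.6, 0.9, -0.3]
width: 0.0001
grip_force: 0.8
```

Call:
move_arm --pt "-1 0 0 0 0" --pt "-1 0 0 0 0" --pt "-1 0 0 0 0" --pt "-1 0 0 0 0" --pt "-1 0 0 0 0"

```text
time: 16.45
ee_pos: [0.5436, -0.0972, 0.1498]
eef_rot: [-0.0, 0.065, 0.998, 0.0]
contact_force: [-2.3, -0.5, -1.2]
width: 0.0001
grip_force: 0.9
```

Call:
move_arm --pt "-1 0 0 0 0" --pt "-1 0 0 0 0" --pt "-1 0 0 0 0"

```text
time: 16.75
ee_pos: [0.5467, -0.0976, 0.1499]
eef_rot: [-0.0, 0.065, 0.998, 0.0]
contact_force: [-2.2, 0.1, -2.4]
width: -0.0002
grip_force: 1.0
```

```bash
python3 -c "
from h import *
st();px()"
```

```text
t 16.75 p [ 0.5467 -0.0976  0.1499] yaw_y 1.44 z [-0.  0. -1.] F [-2.24  0.07 -2.39] w -0.0002 g 1.0
prop xy [  3.1 -93.1]
```

Still moving freely. I'll go on in 1 mm steps, watching for the stop.

Call:
move_arm --pt "-1 0 0 0 0" --pt "-1 0 0 0 0" --pt "0 0 0 0 0"

```text
time: 17.05
ee_pos: [0.5488, -0.0979, 0.1499]
eef_rot: [0.0, 0.065, 0.998, 0.0]
contact_force: [-1.5, -0.2, -1.2]
width: -0.0
grip_force: 0.8
```

Call:
move_arm --pt "-1 0 0 0 0" --pt "-1 0 0 0 0" --pt "0 0 0 0 0"

```text
time: 17.35
ee_pos: [0.5497, -0.098, 0.1497]
eef_rot: [-0.001, 0.065, 0.998, 0.0]
contact_force: [-4.9, -0.1, 0.6]
width: -0.0001
grip_force: 2.5
```

Call:
move_arm --pt "-1 0 0 0 0" --pt "0 0 0 0 0"

```text
time: 17.55
ee_pos: [0.55, -0.098, 0.1497]
eef_rot: [-0.002, 0.065, 0.998, 0.0]
contact_force: [-6.7, 0.8, 1.6]
width: -0.0004
grip_force: 3.5
```

```bash
python3 -c "
from h import *
st();px()"
```

```text
t 17.55 p [ 0.55   -0.098   0.1497] yaw_y 1.44 z [-0.004  0.001 -1.   ] F [-6.73  0.82  1.63] w -0.0004 g 3.5
prop xy [  6.5 -93. ]
```

Call:
move_arm --pt "-1 0 0 0 0" --pt "-1 0 0 0 0" --pt "0 0 0 0 0" --pt "0 0 0 0 0"

```text
time: 17.95
ee_pos: [0.5505, -0.0981, 0.1496]
eef_rot: [-0.004, 0.065, 0.998, 0.0]
contact_force: [-10.9, 2.0, 4.4]
width: -0.0001
grip_force: 5.3
```

Call:
move_arm --pt "3 0 0 0 0" --pt "10 0 0 0 0" --pt "20 0 0 0 0" --pt "20 0 0 0 0" --pt "0 0 0 0 0"

```text
time: 18.45
ee_pos: [0.4994, -0.0913, 0.1502]
eef_rot: [0.0, 0.065, 0.998, 0.0]
contact_force: [0.1, 1.1, -0.0]
width: -0.0001
grip_force: 0.0
```

Call:
move_arm --pt "0 0 -40 0 0" --pt "0 0 -40 0 0" --pt "0 0 -40 0 0" --pt "0 0 0 0 0" --pt "0 0 0 0 0"

```text
time: 18.95
ee_pos: [0.5023, -0.0918, 0.2712]
eef_rot: [0.002, 0.065, 0.998, -0.0]
contact_force: [0.6, 0.7, -0.8]
width: -0.0001
grip_force: 0.0
```

Run:
```python
from h import *
st()
snap('scene','c5.png',(250,170,430,310),4)
from fit import W
p=[.5557,-.0049,-.131]
for a in(.75,.9):
  t=a-.45;print(a,((np.array(proj('scene',W(p,(55*np.sin(t),-93,34+55*np.cos(t)))))-[250,170])*4).round())
```

```text
t 18.95 p [ 0.5023 -0.0918  0.2712] yaw_y 1.44 z [ 0.005 -0.001 -1.   ] F [ 0.64  0.68 -0.8 ] w -0.0001 g 0.0
[ 0.55565054 -0.0049026  -0.13097905]
[[ 0.1 -0.3]
 [-0.6  0.7]
 [-0.4  0.1]
 [ 1.1 -5.4]
 [ 0.3  1.8]
 [ 0.7  1. ]
 [-0.3 -0.2]
 [-1.8 -3.1]
 [ 0.4 -3.4]
 [ 0.1  0.4]
 [-0.7  0.2]
 [-1.8 -1.9]
 [ 1.7  0.3]]
head [ 0.55565054 -0.0049026   0.154     ]
knob0 [ 0.51980901 -0.09398455  0.0835    ]
knobend [ 0.56719957 -0.10022746  0.0835    ]
jar [ 0.65510837 -0.04420771  0.03      ] reel [0.62070534 0.07889123 0.008     ] pen [0.46455554 0.0896044  0.006     ] [ 0.47990221 -0.01874084  0.006     ]
shelf edges z.2-.3 [0.71547595 0.02559932 0.3       ] [0.72554186 0.03346176 0.15      ]
0.75 [511. 311.]
0.9 [503. 309.]
```

View pics/c5.png

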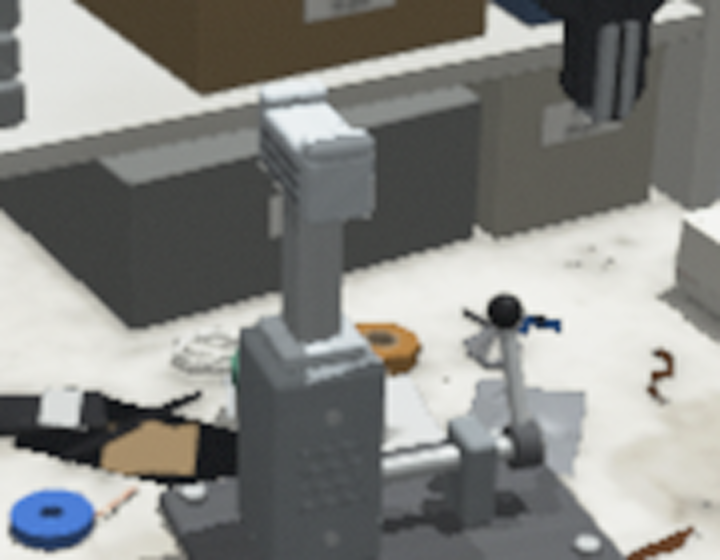

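The ball is at (505,310), which fits the locked position of 0.9 rad (503,309). The column is still raised and the gripper is clear of everything, so I'm handing in.

```bash
python3 -c "
from h import *
print(robot.job_done())"
```

```text
the job is handed in; nothing more can be done
None
```

The job is handed in: I raised the column through four clicks, let it settle on the fourth notch, swung the lock lever to its stop with about 11 N measured, and kept clear of the loose things; the hand-in returned no verdict.

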